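# Shut and latch the analyser's sample lid

### The arm

A 6-joint arm with a two-finger parallel gripper is mounted at the origin on the work surface. World frame = base frame: x ahead of the robot, y to its left, z up, the work surface at z = 0. Lengths are in m, angles in rad, forces in N, time in s.
With the tool pointing down it reaches from about 0.425 to 0.925 m from the base axis. Payload 12.5 kg.
Tool frame: the origin (TCP) lies midway between the tips of the shut fingers; the grasp point (between the pads) lies 19 mm behind it; y points along the fingers, x is the direction in which the jaws open and shut, and the axes are right-handed (so a half turn about y gives the same grasp; the last joint's range is limited). The gripper opens to 85 mm and grips with 20 to 120 N. Pads are 22 mm wide; open, the fingers measure 114 mm over their backs; the gripper's body (76 mm by 85 mm) begins 54 mm behind the grasp point. The pads swing forward as they close: fully open they stand 13 mm farther back than shut.
Start: joints at [1.164, 0.491, 1.559, -0, 1.092, -0.106], TCP at [0.185, 0.597, 0.231] pointing down, gripper open.
Joint ranges: [-3.1, 3.1], [-0.84, 2.19], [0.05, 2.79], [-1.13, 4.28], [0.06, 2.93], [-2.69, 2.69]. Speed limits (rad/s): [2.22, 2.22, 2.79, 3.14, 3.14, 3.14].

### API

Orientations are given as a rotation vector (axis times angle).
In Python, from workcell import r, get_image, calibration, hand_in gives the robot as it stands.
- The arm moves only by the shell command python3 -m handwheel 'ROWS'. ROWS is JSON, a list of rows, each an object with "fingers": the finger opening in cm, from 0 to 8.54; "slide": the shift along the tool's x, y, z in cm, a list of three; "dr": the turn, a rotation vector about the tool's x, y, z in degrees, a list of three. In form: [{"fingers": fingers, "slide": [dx, dy, dz], "dr": [ax, ay, az]}, ...]. A call has 1 to 8 rows; each row is the pose to reach, as a shift and turn from the pose commanded when the call began, along the tool's axes at that moment; what a row does not reach only later rows make up. A row lasts 1/10 s, in which the tool goes at most 50 mm and 8.59 degrees, less where a joint would pass 70% of its speed; a pose out of reach is approached as far as the arm can. A call with a gripper value outside its range is refused whole. The fingers move at their own pace and stop on an object; the grip force is fixed at half the most. Time passes only in rows, so rows that repeat a pose let the fingers close. It gives the time, the measured TCP pose, the force and the opening at its end, in the units of the state.
- r.get_obs(): the state, without advancing time (a new reading comes with each control period).
- get_image(name): name is "scene" or "side" or "wrist"; returns (picture, depth): 480x640x3 uint8, red, green, blue; 480x640 float32, m along the optical axis (not along the pixel's ray), 0 where there is no reading.
- calibration(name): a dict with "camera_matrix" (3x3 intrinsics, pixels), "k1" (the pictures are not rectified: a ray, as slopes to the right and down, at radius r is drawn at 1 + k1 r^2 times it, then the intrinsics apply), "view" (4x4, takes a point from world to camera coordinates). Camera axes: x right, y up, looking along -z (the intrinsics and any distortion apply to the point x, -y, -z); pixel columns grow to the right and rows downward; lengths in m; the calibration is good to about 2 mm. A picture is of the moment at which its call begins: read the wrist's pose just before it. calibration takes no time and is no camera call; for the wrist camera it gives the pose at the moment of the call.
- hand_in(): hands the job in, once; it reports no verdict.
The state is a dict: "t": time; "joint_pos": joint angles; "dq": joint speeds; "joint_efforts": joint torques, N m; "tcp_pos": TCP position; "ee_rot": TCP orientation; "contact_force": force on the tool from outside, world axes, zero at the start; "wrist_torque": the same for the moment, N m; "gripper_width": opening from 0.0 (shut) to 1.0 (fully open).
Only numpy, scipy, OpenCV 4.12 (cv2) and the standard library are available. Lean on these libraries where they do the work, as an engineer would, in place of code of your own. Each camera call takes 0.05 s, during which the arm holds its last target. There are 200 camera calls.

### The job

The bench analyser's sample lid has been left ajar. Press the lid fully shut, swing the latch's wire loop over so that its crossbar lies behind the keeper on the lid, then push the latch lever down past its toggle point so that it stays flat against the sloping panel with the loop pulled tight on the keeper. Let go, and leave the glassware and other things on the bench where they are.

Things in the scene. Friction and masses are not known exactly. Their poses are not given: they have to be found in the camera images.
- latch_pivot (a point): Pivot of the steel draw latch, mid-width on the 40 degree sloping front panel of a white bench analyser 200 mm wide; 16 mm out from the panel, 90 mm above the table. Axes, used for all latch figures: x up the slope to the lid, y along the pivot (left seen from the front), z square out of the panel. Panel reaches 90 mm down the slope from here; the lid's edge is 30 mm up the slope.
- head_edge (a point): Mid-width of the lower front edge of the detector head, 130 mm wide, 50 mm thick, that hangs over the lid (flat underside 270 mm above the table, reaching back from this edge). It leaves no room for a gripper pointing straight down at the pressing spot on the lid; one leaning back 30 to 45 degrees from vertical, towards the front, clears it.
- lever_end (a point): Middle of the free end of the latch lever, a plate 26 mm wide and 4 mm thick; the end is 64 mm from the pivot. Open, it stands out from the panel; closed, it points down the slope nearly parallel to the panel, its end about 22 mm off it.
- lever (a joint): Lever angle q (rad): the plate points 80 degrees + q from upslope (+x), turning by way of straight out (+z) to downslope. Stops: open -0.3, closed 1.658 (fully home). Starts -0.2 to 0.2, stays where left. The loop's pin is 20 mm from the pivot at 90 degrees + q. Loop hooked: the pull begins near 0.7, toggle point near 1.33, pushing takes up to about 4 N at the end; it gives way back if let go before it and snaps home beyond.
- bar_mid (a point): Middle of the crossbar of the latch's wire loop: bar 8 mm thick, 80 mm long along y. Two wire legs (5 mm thick, 72 mm apart, either side of the lever) join it to the pin on the lever; bar to pin is 68.5 mm, and the bar can stretch out up to 8 mm more against a stiff spring (12 N/mm).
- loop (a joint): Loop angle relative to the lever (rad): legs point 90 degrees + lever + loop from upslope. Swings freely and drops to the side it leans to; starts fallen towards the front on its stop (0.44). It balances when the legs are vertical (50 degrees from upslope); beyond that it falls to the lid and, lid shut and lever open (below 0.2), the bar lands just behind the keeper.
- keeper_seat (a point): Where the crossbar's middle sits when latched, just upslope of the keeper on the lid; axes as latch_pivot when the lid is shut, then 50 mm upslope of the pivot and 12 mm nearer the panel. The keeper is a steel tongue 28 mm wide, 5 mm thick, 15 mm high, leaning 20 degrees upslope; the loop goes over it and catches behind it.
- lid_press (a point): Bare spot on the outside of the grey lid's sloping front, mid-width, 30 mm upslope of the keeper seat: a good place to press the lid shut.
- lid_hinge (a point): Middle of the lid's hinge line (along y), at the back of the lid.
- lid (a joint): Opening angle of the lid (rad): 0 is fully shut; starts ajar by 0.2 to 0.42. Stiff hinge: stays where left; about 1 to 5 N at its front moves it.
- flask_mid (a point): Bystander, to be left alone: conical glass flask, 84 mm wide foot, 118 mm tall. Point at its centre.
- reagent_mid (a point): Bystander, to be left alone: amber glass jar with a black cap, 64 mm wide, 130 mm tall. Point at its centre.
- beaker_mid (a point): Bystander, to be left alone: glass beaker, 68 mm wide, 85 mm tall. Point at its centre.
- vial_a_center (a point): Bystander, to be left alone: clear vial, 26 mm wide, 50 mm tall, standing beside the analyser. Point at its centre.
- vial_b_center (a point): Bystander, to be left alone: white vial, 26 mm wide, 50 mm tall, standing beside the analyser. Point at its centre.
- weigh_tray_mid (a point): Bystander, to be left alone: white plastic weighing tray 90 x 70 x 22 mm. Point at its centre.
- spatula_mid (a point): Bystander, to be left alone: steel spatula 170 mm long, lying flat. Point at its centre.

How it is judged:
By the outcome, as a careful person would: the job done as asked, in the order asked, and still so for the second after the job is handed in, with the robot touching nothing.
It also fails if it takes over 53 s, if anything falls off the work surface, if the arm or the gripper's body presses on something with over 40 N, if the wrist force passes 120 N, or if a joint passes its speed limit or range.

## Working session

There is one attempt and no reset: what is moved stays moved. The work goes in short steps, Python scripts to look and compute and a shell command to move; the robot and the scene stay as the last step left them, time stands still between calls to the robot, and variables do not carry over. Pictures are saved under pics/ and viewed, about 8 in all and at most 12, crops included, and the job is handed in when it is done.

```bash
ls; mkdir -p pics; cat > h.py <<'E'
import numpy as np, cv2
from workcell import r,get_image,calibration,hand_in
from scipy.spatial.transform import Rotation as R
def cloud(name):
    c=calibration(name); img,d=get_image(name); K=np.array(c["camera_matrix"]); V=np.array(c["view"])
    u,v=np.meshgrid(np.arange(640),np.arange(480))
    p=cv2.undistortPoints(np.stack([u,v],-1).reshape(-1,1,2).astype(float),K,np.array([c["k1"],0,0,0.])).reshape(480,640,2)
    P=np.stack([p[...,0]*d,-p[...,1]*d,-d],-1)
    W=(P-V[:3,3])@V[:3,:3]
    W[d==0]=np.nan
    return img,d,W
E
python3 - <<'E'
from h import *
o=r.get_obs();print(o)
for n in("scene","side"):
    i,d,W=cloud(n);np.savez(f"{n}0.npz",i=i,d=d,W=W);cv2.imwrite(f"pics/{n}0.png",i[...,::-1]);c=calibration(n);V=np.array(c["view"]);print(n,-V[:3,:3].T@V[:3,3],c["k1"],c["camera_matrix"],(d==0).mean())
E
```

```text
pics
{'t': 0.0, 'joint_pos': array([ 1.16437351e+00,  4.91539056e-01,  1.55947460e+00,  3.36040570e-06,
        1.09170718e+00, -1.05567731e-01]), 'dq': array([ 0.00107057,  0.00076798, -0.00032492,  0.0007329 , -0.00149506,
        0.00026326]), 'joint_efforts': array([ 1.66993563e-03, -6.18466687e+01, -2.61593896e+01, -1.09542232e-04,
        4.04179562e-03,  1.59833866e-05]), 'tcp_pos': array([0.18507349, 0.59671834, 0.23073182]), 'ee_rot': array([-1.33721804, -0.98404464,  0.98566391]), 'contact_force': array([ 0.08220954, -0.66756538,  0.26305094]), 'wrist_torque': array([-0.02101784, -0.04477781, -0.00393691]), 'gripper_width': 0.9993218009989278}
scene [ 1.3034747  -0.67593312  1.03152636] -0.1267205008983498 [[548.83236423   0.         320.93385048]
 [  0.         548.83236423 233.95051099]
 [  0.           0.           1.        ]] 0.00619140625
side [ 0.28177334 -0.85329586  0.8346084 ] -0.042957690075398264 [[444.26614243   0.         319.96437221]
 [  0.         444.26614243 234.30733861]
 [  0.           0.           1.        ]] 0.0038704427083333334
```

View pics/scene0.png

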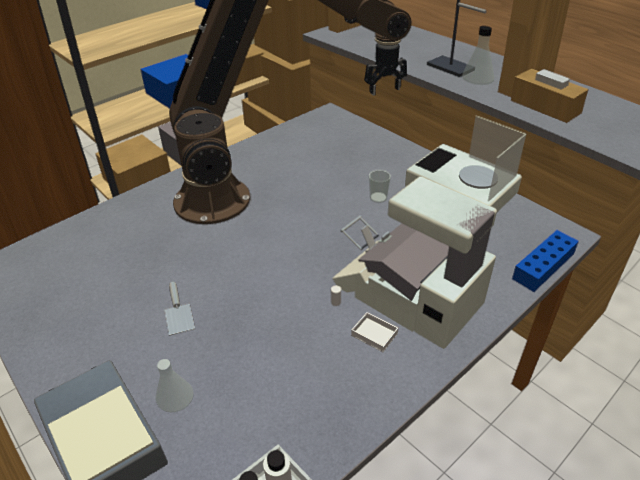

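View pics/side0.png

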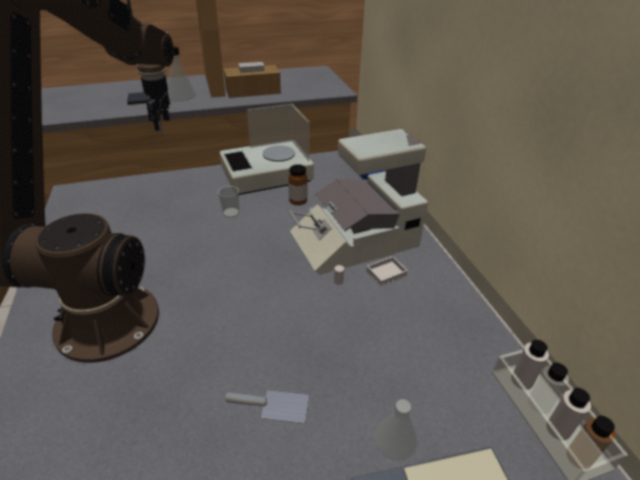

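The scene view shows the analyser around (420,260) with its sloping panel facing the robot: the loop is at (360,232), the lever at (372,238), and the lid is ajar. The side view shows the panel at (320,240), lid (355,205) and detector head (380,148). Next I'll fit the panel plane and get the latch frame.

```bash
cat > a.py <<'E'
from h import *
for n in("scene","side"):
    z=np.load(f"{n}0.npz");W=z["W"];i=z["i"].astype(int)
    S=cv2.GaussianBlur(np.nan_to_num(W),(3,3),0)
    s=3
    du=np.roll(W,-s,1)-np.roll(W,s,1);dv=np.roll(W,-s,0)-np.roll(W,s,0)
    N=np.cross(dv,du);N/=np.linalg.norm(N,axis=-1,keepdims=True)+1e-12
    box=(500,100,0,0)
    m=(W[...,2]>.02)&(W[...,2]<.4)
    roi=np.zeros_like(m)
    if n=="scene": roi[170:345,330:500]=1
    else: roi[125:275,285:430]=1
    m&=roi
    # slope histogram
    for lo,hi in((.70,.83),(.97,1.01),(.3,.7),(.83,.97),(-.1,.1)):
        k=m&(abs(N[...,2])>=lo)&(abs(N[...,2])<hi)
        if lo<0: k=m&(abs(N[...,2])<.1)
        az=np.degrees(np.arctan2(N[k][:,1],N[k][:,0]));h,e=np.histogram(az,36,(-180,180));b=np.argsort(-h)[:4]
        print(n,lo,k.sum(),[(e[j],h[j]) for j in b])
        for j in b[:2]:
            kk=k.copy();kk[k]=(az>=e[j]-5)&(az<e[j]+15)
            if kk.sum()>30: print("   az",np.median(np.degrees(np.arctan2(N[kk][:,1],N[kk][:,0]))),"nz",np.median(N[kk][:,2]),"c",np.median(W[kk],0),"lo",np.percentile(W[kk],3,axis=0),"hi",np.percentile(W[kk],97,axis=0),"col",np.median(i[kk],0), "px",np.median(np.argwhere(kk),0))
E
python3 a.py
python3 - <<'E'
import cv2
a=cv2.imread('pics/scene0.png')[170:350,320:510];b=cv2.imread('pics/side0.png')[120:290,280:440]
a=cv2.resize(a,(570,540),interpolation=2)[:, :];b=cv2.resize(b,None,fx=4,fy=4,interpolation=2)
import numpy as np
cv2.imwrite('pics/c1.png',cv2.resize(a,None,fx=1.05,fy=1.05));cv2.imwrite('pics/c2.png',b[:600])
E
```

```text
scene 0.7 1156 [(np.float64(-180.0), np.int64(160)), (np.float64(-50.0), np.int64(126)), (np.float64(-170.0), np.int64(103)), (np.float64(130.0), np.int64(97))]
   az -172.40372641396598 nz 0.7629131949259325 c [0.61109959 0.08296507 0.08346271] lo [0.53979321 0.02393275 0.02284038] hi [0.79868253 0.16493378 0.16705156] col [204. 199. 173.] px [268.5 361.5]
   az -47.332226418458944 nz -0.7216121658156687 c [0.72310681 0.09335057 0.27822712] lo [0.60282247 0.05390883 0.08276608] hi [0.85307208 0.43103369 0.28488735] col [96. 94. 85.] px [232. 419.]
scene 0.97 4182 [(np.float64(30.0), np.int64(202)), (np.float64(10.0), np.int64(180)), (np.float64(20.0), np.int64(162)), (np.float64(50.0), np.int64(156))]
   az 34.815354943964614 nz 0.9887384466519756 c [0.72710038 0.15428129 0.17015702] lo [0.46130613 0.07061555 0.07808102] hi [0.85902117 0.61695565 0.32200007] col [202. 214. 202.] px [206. 437.]
   az 14.907327860760773 nz 0.9885114079589623 c [0.73694794 0.1492484  0.16712829] lo [0.49557442 0.06628067 0.07905685] hi [0.85491833 0.60394778 0.32184388] col [199.5 212.  200.5] px [215.
[... 3743 characters left out ...]
0.71367846 0.20776484 0.16436127] lo [0.58557598 0.04244668 0.0510597 ] hi [0.85065895 0.54134265 0.32180194] col [150. 153. 145.] px [164.5 359. ]
side -0.1 3302 [(np.float64(-90.0), np.int64(974)), (np.float64(-80.0), np.int64(586)), (np.float64(-180.0), np.int64(450)), (np.float64(-100.0), np.int64(357))]
   az -83.52344218750457 nz -0.0016367014236671668 c [0.75459034 0.05531296 0.07947937] lo [0.59141909 0.03258944 0.02324871] hi [0.86272792 0.70981707 0.30349252] col [77. 73. 65.] px [230. 383.]
   az -79.6710074282324 nz 0.004346736852583743 c [0.75459034 0.05581883 0.08072624] lo [0.59329733 0.03244156 0.0233575 ] hi [0.86569798 0.71053689 0.30413673] col [77. 73. 65.] px [229. 384.]
```

View pics/c2.png

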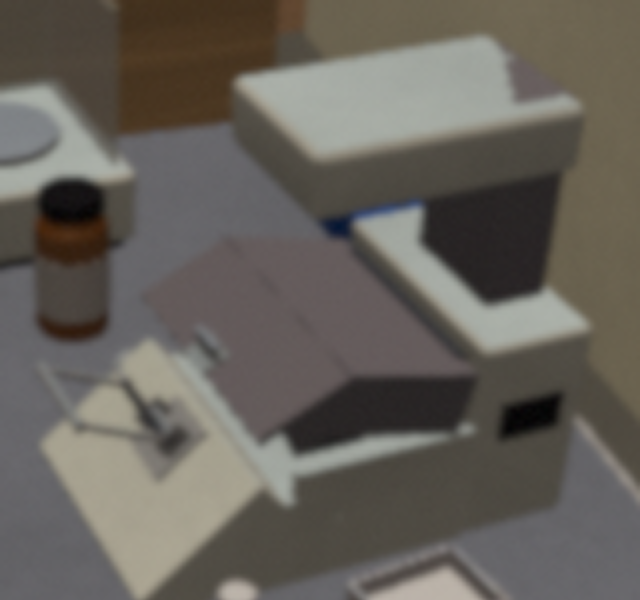

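The side crop shows the loop fallen to the front of the lever, the keeper at crop (207,343), and the lid ajar. The yaw is about 6–8°. I'll fit the planes.

```bash
cat > b.py <<'E'
from h import *
from scipy.optimize import least_squares
P={}
for n in("scene","side"):
    z=np.load(f"{n}0.npz");W=z["W"];
    m=np.zeros(W.shape[:2],bool)
    if n=="scene": m[170:345,330:500]=1
    else: m[125:275,285:430]=1
    P[n]=W[m&(W[...,2]>.02)]
def fitplane(X,n0,c0,tol=.006):
    n=np.array(n0,float);c=np.array(c0,float)
    n/=np.linalg.norm(n);d=n@c
    for k in range(15):
        q=X[abs(X@n-d)<tol];c=q.mean(0);n=np.linalg.svd(q-c,full_matrices=0)[2][2]*1.;n*=np.sign(n@n0);d=n@c
    return n,d,q
for n in P:
    X=P[n];f=np.array([np.cos(.12),np.sin(.12),0])
    Y=X[(X[:,2]<.1)&(X[:,0]<.65)]
    a,d,q=fitplane(Y,[-.64,-.07,.766],[.586,.11,.067] if n=="side" else [.6,.07,.075])
    print(n,"panel n",a,"tilt",np.degrees(np.arccos(a[2])),"az",np.degrees(np.arctan2(a[1],a[0])),"d",d,len(q),"pt at z=.0777",q.mean(0))
    Y=X[(X[:,2]<.13)&(X[:,0]>.62)&(X[:,1]<.09)]
    a,d,q=fitplane(Y,[.12,-.99,0],[.755,.055,.08])
    print(n,"side n",a,"d",d,len(q),"az",np.degrees(np.arctan2(a[1],a[0])))
    Y=X[(X[:,2]>.312)&(X[:,2]<.33)]
    print(n,"head rect",len(Y),np.median(Y[:,2]),cv2.minAreaRect((Y[:,:2]*1000).astype(np.float32)), cv2.boxPoints(cv2.minAreaRect((Y[:,:2]*1000).astype(np.float32))))
E
python3 b.py
```

```text
scene panel n [-0.61310698 -0.0692062   0.78696272] tilt 38.09742773261906 az -173.55983512932806 d -0.3141136084961396 583 pt at z=.0777 [0.57215847 0.21485806 0.06550533]
scene side n [ 0.11382722 -0.99350003 -0.00102863] d 0.0338479433510973 2877 az -83.46401111299159
scene head rect 3430 0.31944148889490526 ((763.704833984375, 152.68978881835938), (205.84274291992188, 135.5681610107422), 7.393868446350098) [[652.9162  206.66534]
 [670.36237  72.22444]
 [874.49347  98.71423]
 [857.0473  233.15514]]
side panel n [-0.63718377 -0.07724111  0.76683157] tilt 39.92978693611855 az -173.08817768468717 d -0.32905838558850836 1825 pt at z=.0777 [0.57292526 0.12260505 0.05929651]
side side n [ 0.1146021  -0.99340622 -0.00323149] d 0.03568893018767289 2156 az -83.41929030735226
side head rect 1750 0.31983305246887317 ((759.7822265625, 149.9262237548828), (207.54147338867188, 131.8856658935547), 7.023833751678467) [[648.72656  202.68486 ]
 [664.8539    71.788956]
 [870.8379    97.16759 ]
 [854.7106   228.06349 ]]
```

```bash
cat >> h.py <<'E'
yaw=np.radians(6.7);f=np.array([np.cos(yaw),np.sin(yaw),0]);L=np.array([-f[1],f[0],0]);U=np.array([0,0,1.])
c4,s4=np.cos(np.radians(40)),np.sin(np.radians(40))
lX=c4*f+s4*U; lZ=-s4*f+c4*U; B=np.stack([lX,L,lZ],1)
piv=.594*f+.063*L+.09*U
def tol(p): return (np.asarray(p)-piv)@B*1000   # world -> latch mm
def tow(p): return piv+B@(np.asarray(p)/1000)
def ori(tilt,sgn):  # tilt deg of finger dir from -z latch, towards +X
    t=np.radians(tilt); y=-np.cos(t)*lZ+np.sin(t)*lX; x=sgn*L
    return np.stack([x,y,np.cross(x,y)],1)
def plan(p,tilt=0,sgn=None):
    o=r.get_obs();R0=R.from_rotvec(o["ee_rot"]).as_matrix()
    if sgn is None: sgn=np.sign(R0[:,0]@L)
    T=ori(tilt,sgn)
    print("sgn",sgn,"slide cm",np.round(R0.T@(tow(p)-o["tcp_pos"])*100,2),"dr",np.round(np.degrees(R.from_matrix(R0.T@T).as_rotvec()),1))
def st():
    o=r.get_obs();R0=R.from_rotvec(o["ee_rot"]).as_matrix()
    print("t%.2f"%o["t"],"tcp latch",np.round(tol(o["tcp_pos"]),1),"F latch",np.round(B.T@o["contact_force"],1),"w%.2f"%o["gripper_width"],"q",np.round(o["joint_pos"],2),"x.L,y.-lZ",np.round([R0[:,0]@L,R0[:,1]@-lZ],3))
E
python3 - <<'E'
from h import *
st()
for s in(1,-1): plan([80,0,140],0,s)
o=r.get_obs();print(R.from_rotvec(o["ee_rot"]).as_matrix().round(2))
for n in("scene","side"):
    W=np.load(n+"0.npz")["W"].reshape(-1,3);Q=tol(W);i=np.load(n+"0.npz")["i"].reshape(-1,3)
    k=(abs(Q[:,0]+40)<30)&(abs(Q[:,2]+16)<4)&(abs(Q[:,1])<130);print(n,"panel z",np.median(Q[k,2]),"y ext",np.percentile(Q[k,1],[1,99]))
    for nm,k in dict(out=(Q[:,2]>6)&(Q[:,2]<120)&(Q[:,0]<28)&(Q[:,0]>-90)&(abs(Q[:,1])<60)).items():
        q=Q[k];print(nm,k.sum());
        for a in range(10,110,10):
            e=q[(q[:,2]>=a)&(q[:,2]<a+10)]
            if len(e): print(a,len(e),np.percentile(e,[5,50,95],axis=0).round(0).tolist())
    k=(Q[:,0]>40)&(Q[:,0]<110)&(abs(Q[:,1])<80)&(Q[:,2]>-40)&(Q[:,2]<80)
    for a in range(30,120,10):
        e=Q[k&(Q[:,0]>=a)&(Q[:,0]<a+10)];print("lid",a,len(e),np.percentile(e,[5,50,95],axis=0)[:,1:].round(0).tolist() if len(e) else "")
E
```

```text
t0.10 tcp latch [-170.4  508.1  326.8] F latch [-0.7  0.2  0.5] w1.00 q [ 1.16  0.49  1.56  0.    1.09 -0.11] x.L,y.-lZ [0.914 0.766]
sgn 1 slide cm [-33.79  -1.76 -49.12] dr [-39.4 -22.9  -8.4]
sgn -1 slide cm [-33.79  -1.76 -49.12] dr [ 11.5 147.6 -53.8]
[[ 0.3  -0.   -0.96]
 [ 0.96 -0.    0.3 ]
 [-0.   -1.    0.  ]]
scene panel z -16.297807081215407 y ext [-101.04372973   11.5733675 ]
out 376
10 44 [[1.0, -32.0, 11.0], [6.0, -3.0, 17.0], [11.0, 29.0, 20.0]]
20 65 [[0.0, -36.0, 20.0], [6.0, -3.0, 23.0], [11.0, 36.0, 29.0]]
30 47 [[-6.0, -38.0, 31.0], [8.0, -1.0, 35.0], [13.0, 39.0, 40.0]]
40 52 [[-11.0, -38.0, 40.0], [10.0, 0.0, 45.0], [15.0, 35.0, 50.0]]
50 40 [[-14.0, -39.0, 51.0], [12.0, -4.0, 55.0], [16.0, 34.0, 59.0]]
60 27 [[-23.0, -38.0, 60.0], [-15.0, -5.0, 63.0], [16.0, 37.0, 68.0]]
70 26 [[-27.0, -39.0, 72.0], [-23.0, -17.0, 78.0], [-17.0, 34.0, 80.0]]
80 61 [[-28.0, -39.0, 80.0], [-24.0, -1.0, 83.0], [-21.0, 35.0, 85.0]]
lid 30 0 
lid 40 1 [[-20.0, 17.0], [-20.0, 17.0], [-20.0, 17.0]]
lid 50 68 [[-73.0, 15.0], [-18.0, 17.0], [73.0, 19.0]]
lid 60 115 [[-72.0, 13.0], [-10.
[... 576 characters left out ...]
[10.0, 35.0, 49.0]]
50 16 [[-20.0, -41.0, 51.0], [-15.0, -15.0, 57.0], [10.0, 35.0, 59.0]]
60 22 [[-23.0, -41.0, 61.0], [-14.0, -7.0, 62.0], [12.0, 35.0, 69.0]]
70 11 [[-27.0, -40.0, 71.0], [-24.0, -36.0, 74.0], [-21.0, 35.0, 79.0]]
80 54 [[-32.0, -38.0, 81.0], [-28.0, -5.0, 84.0], [-25.0, 34.0, 87.0]]
lid 30 0 
lid 40 11 [[-59.0, 11.0], [7.0, 16.0], [55.0, 19.0]]
lid 50 133 [[-71.0, 14.0], [-7.0, 17.0], [68.0, 20.0]]
lid 60 129 [[-71.0, 12.0], [-13.0, 15.0], [70.0, 28.0]]
lid 70 138 [[-70.0, 9.0], [-4.0, 12.0], [69.0, 16.0]]
lid 80 137 [[-74.0, 6.0], [-7.0, 9.0], [69.0, 13.0]]
lid 90 138 [[-74.0, 4.0], [-3.0, 7.0], [70.0, 10.0]]
lid 100 133 [[-74.0, 1.0], [-7.0, 4.0], [68.0, 8.0]]
lid 110 0
```

Latch frame checks: panel z=-16, y extent ±100, lever at about 78° (q≈-0.03), bar at (-26, 83) with loop length 68. All of these match the given sizes. Now closing the fingers and moving to hover over the press spot.

```bash
sed -i 's/+.063\*L/+.0615*L/' h.py
python3 -m handwheel '[{"fingers":0,"slide":[-3,0.5,-4],"dr":[-5,-3,-1]},{"fingers":0,"slide":[-6,1,-8],"dr":[-10,-6,-2]},{"fingers":0,"slide":[-9,1,-12],"dr":[-15,-9,-3]},{"fingers":0,"slide":[-12,1,-16],"dr":[-20,-12,-4]},{"fingers":0,"slide":[-15,1,-20],"dr":[-25,-14,-5]},{"fingers":0,"slide":[-18,1,-24],"dr":[-30,-17,-6]},{"fingers":0,"slide":[-21,0,-28],"dr":[-34,-20,-7]},{"fingers":0,"slide":[-23,0,-32],"dr":[-39.4,-22.9,-8.4]}]'
python3 -c "
from h import *
st();plan([80,0,110],0,1)"
```

```text
t: 0.9
tcp_pos: [0.424, 0.2823, 0.2445]
ee_rot: [-1.599, -1.798, 0.861]
contact_force: [14.8, -0.9, 9.7]
gripper_width: 0.001
t0.90 tcp latch [ -7.9 169.4 208.4] F latch [17.5 -2.6 -2. ] w0.00 q [ 0.6   0.2   2.18 -1.14  0.33 -0.06] x.L,y.-lZ [1. 1.]
sgn 1 slide cm [-16.93   9.61  -9.06] dr [-1.3 -0.1  0.1]
```

```bash
cat >> h.py <<'E'
def ori(lean,az):
    a=np.radians(az);t=np.radians(lean);g=np.array([np.cos(a),np.sin(a),0])
    y=np.sin(t)*g-np.cos(t)*U; x=np.cross(U,g)
    return np.stack([x,y,np.cross(x,y)],1)
def plan(p,lean=32,az=12.5):
    o=r.get_obs();R0=R.from_rotvec(o["ee_rot"]).as_matrix();T=ori(lean,az)
    print("slide cm",np.round(R0.T@(tow(p)-o["tcp_pos"])*100,2),"dr",np.round(np.degrees(R.from_matrix(R0.T@T).as_rotvec()),1))
E
python3 -c "
from h import *
o=r.get_obs();print(o['joint_pos'],o['dq'])
plan([60,60,160],25,14);plan([80,0,110]);print(tow([80,0,110]))"
```

```text
[ 0.60391731  0.2003128   2.18282366 -1.13506781  0.32708535 -0.06259448] [-1.14238922 -0.23956671  0.15283181 -0.13233255 -0.95617938  0.2664505 ]
slide cm [-10.93   4.67  -6.93] dr [13.7 -6.4 -3.8]
slide cm [-16.93   9.61  -9.06] dr [ 6.7 -4.9 -3.3]
[0.57340939 0.12928301 0.2256879 ]
```

```bash

python3 -m handwheel '[{"fingers":0,"slide":[-2,0.5,-1],"dr":[5,-2,-1]},{"fingers":0,"slide":[-5,1.5,-2],"dr":[10,-5,-3]},{"fingers":0,"slide":[-8,3,-4],"dr":[13.7,-6.4,-3.8]},{"fingers":0,"slide":[-10.9,4.6,-6.9],"dr":[13.7,-6.4,-3.8]},{"fingers":0,"slide":[-10.9,4.6,-6.9],"dr":[13.7,-6.4,-3.8]}]'
python3 -c "
from h import *
st();plan([80,0,100])"
```

```text
t: 1.4
tcp_pos: [0.472, 0.2216, 0.2441]
ee_rot: [-1.447, -1.714, 1.084]
contact_force: [0.3, 0.7, -0.8]
gripper_width: 0.0
t1.40 tcp latch [ 22.9 103.5 181.9] F latch [-0.2  0.6 -0.8] w0.00 q [ 0.37  0.21  2.07 -0.28  0.42 -1.17] x.L,y.-lZ [0.997 0.975]
slide cm [-10.94   6.71  -6.49] dr [-4.9 -0.3 -2.6]
```

```bash

python3 -m handwheel '[{"fingers":0,"slide":[-4,0.5,-2],"dr":[1,-1,-1]},{"fingers":0,"slide":[-8,1.5,-5],"dr":[0,-1,-2]},{"fingers":0,"slide":[-10.9,3.5,-6.5],"dr":[-2,-0.3,-2.6]},{"fingers":0,"slide":[-10.9,5.7,-6.5],"dr":[-4.9,-0.3,-2.6]},{"fingers":0,"slide":[-10.9,6.7,-6.5],"dr":[-4.9,-0.3,-2.6]},{"fingers":0,"slide":[-10.9,6.7,-6.5],"dr":[-4.9,-0.3,-2.6]}]'
python3 - <<'E'
from h import *
st();plan([80,0,60])
i,d,W=cloud("wrist");j,_,_=cloud("scene")
cv2.imwrite("pics/w1.png",np.hstack([cv2.resize(i,(400,300)),cv2.resize(j[150:330,310:550],(400,300),interpolation=2)])[...,::-1])
E
```

```text
t: 2.0
tcp_pos: [0.5789, 0.1307, 0.2168]
ee_rot: [-1.45, -1.805, 1.003]
contact_force: [-0.8, 0.6, 0.1]
gripper_width: -0.002
t2.00 tcp latch [78.6  0.8 99.6] F latch [-0.5  0.7  0.5] w-0.00 q [ 0.08  0.33  2.01  0.29  0.25 -1.97] x.L,y.-lZ [0.995 0.988]
slide cm [-0.34  3.89 -0.68] dr [-0.1 -0.  -0. ]
```

View pics/w1.png

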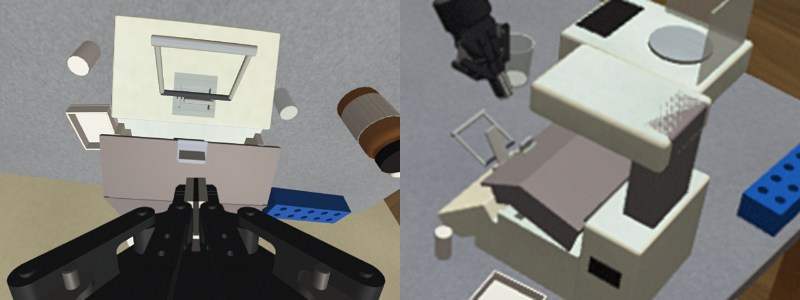

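Wrist view: keeper at (192,150), fingertip at (195,190), loop bar at (205,45), well aligned. The fingers are on the lid centreline with a clear path, so I'll press down along the panel normal.

```bash

python3 -m handwheel '[{"fingers":0,"slide":[-0.3,3,-0.6],"dr":[0,0,0]},{"fingers":0,"slide":[-0.4,6,-1],"dr":[0,0,0]},{"fingers":0,"slide":[-0.4,8,-1.3],"dr":[0,0,0]},{"fingers":0,"slide":[-0.4,8.4,-1.3],"dr":[0,0,0]}]'
python3 -c "
from h import *
st();[plan([80,0,z]) for z in(0,-10,-20)]"
```

```text
t: 2.5
tcp_pos: [0.6349, 0.14, 0.1536]
ee_rot: [-1.451, -1.809, 1.002]
contact_force: [-0.6, -1.0, 0.1]
gripper_width: 0.001
t2.50 tcp latch [81.4  3.5 14.7] F latch [-0.4 -0.9  0.6] w0.00 q [ 0.09  0.5   1.95  0.45  0.16 -2.13] x.L,y.-lZ [0.995 0.989]
slide cm [-0.43  1.46 -0.03] dr [0.1 0.1 0. ]
slide cm [-0.49  2.45 -0.16] dr [0.1 0.1 0. ]
slide cm [-0.56  3.43 -0.3 ] dr [0.1 0.1 0. ]
```

```bash

python3 -m handwheel '[{"fingers":0,"slide":[-0.3,0.5,0],"dr":[1,0,0]},{"fingers":0,"slide":[-0.4,1,0],"dr":[2,0,0]},{"fingers":0,"slide":[-0.45,1.5,0],"dr":[2,0,0]},{"fingers":0,"slide":[-0.45,1.9,-0.1],"dr":[2,0,0]},{"fingers":0,"slide":[-0.45,2.3,-0.15],"dr":[2,0,0]},{"fingers":0,"slide":[-0.45,2.6,-0.2],"dr":[2,0,0]}]'
python3 -c "
from h import *
st();[plan([80,0,z],30) for z in(-15,-20)]"
```

```text
t: 3.1
tcp_pos: [0.6508, 0.1377, 0.1333]
ee_rot: [-1.432, -1.782, 1.027]
contact_force: [-1.5, 0.0, 0.4]
gripper_width: 0.002
t3.10 tcp latch [ 80.2  -0.7 -10.8] F latch [-0.9  0.2  1.3] w0.00 q [ 0.08  0.55  1.91  0.38  0.18 -2.06] x.L,y.-lZ [0.995 0.984]
slide cm [ 0.04  0.42 -0.05] dr [ 0.1 -0.  -0.1]
slide cm [ 0.01  0.91 -0.14] dr [ 0.1 -0.  -0.1]
```

```bash

python3 -m handwheel '[{"fingers":0,"slide":[0,0.2,0],"dr":[0,0,0]},{"fingers":0,"slide":[0,0.4,-0.05],"dr":[0,0,0]},{"fingers":0,"slide":[0,0.6,-0.1],"dr":[0,0,0]},{"fingers":0,"slide":[0,0.6,-0.1],"dr":[0,0,0]}]'
python3 - <<'E'
from h import *
st();i,d,W=cloud("side");Q=tol(W)
for a in range(40,110,10):
    k=(Q[...,0]>=a)&(Q[...,0]<a+10)&(Q[...,1]>-75)&(Q[...,1]<-30)&(abs(Q[...,2])<40);print(a,k.sum(),np.median(Q[k][:,2]) if k.any() else '')
E
```

```text
t: 3.5
tcp_pos: [0.6541, 0.1382, 0.129]
ee_rot: [-1.432, -1.782, 1.028]
contact_force: [-11.4, -2.9, 9.2]
gripper_width: -0.001
t3.50 tcp latch [ 80.   -0.5 -16.2] F latch [-3.  -1.5 14.5] w-0.00 q [ 0.08  0.56  1.9   0.38  0.18 -2.06] x.L,y.-lZ [0.995 0.984]
40 39 -17.012714152353794
50 44 -16.73298829004233
60 40 -16.665471623426498
70 40 -16.584064807803305
80 45 -16.481978628132246
90 42 -16.671857893680283
100 40 -17.179077150508537
```

The lid lies flush with the panel (z≈-16.5) and is seated at 14.5 N. A slightly firmer press, then I retreat.

```bash

python3 -m handwheel '[{"fingers":0,"slide":[0,0.12,0],"dr":[0,0,0]},{"fingers":0,"slide":[0,0.12,0],"dr":[0,0,0]},{"fingers":0,"slide":[0,-3,0.3],"dr":[0,0,0]},{"fingers":0,"slide":[0,-7,1],"dr":[2,0,0]},{"fingers":0,"slide":[0,-11,1.7],"dr":[4,0,0]},{"fingers":0,"slide":[0,-13.5,2],"dr":[4,0,0]},{"fingers":0,"slide":[0,-13.5,2],"dr":[4,0,0]}]'
python3 - <<'E'
from h import *
st();i,d,W=cloud("side");Q=tol(W)
for a in range(40,110,20):
    k=(Q[...,0]>=a)&(Q[...,0]<a+20)&(Q[...,1]>-75)&(Q[...,1]<-30)&(abs(Q[...,2])<40);print(a,k.sum(),np.median(Q[k][:,2]) if k.any() else '')
plan([-55,-37,125],26,11);plan([-55,-37,90],26,11)
E
```

```text
t: 4.25
tcp_pos: [0.5715, 0.12, 0.2386]
ee_rot: [-1.394, -1.733, 1.076]
contact_force: [0.4, 0.4, 0.1]
gripper_width: 0.003
t4.25 tcp latch [ 86.1  -9.  121.8] F latch [ 0.4  0.3 -0.2] w0.00 q [ 0.06  0.3   1.95  0.15  0.44 -1.85] x.L,y.-lZ [0.995 0.971]
40 80 -16.828530566446936
60 80 -16.633470817373023
80 79 -16.934504586546478
100 84 -18.593969515470143
slide cm [-1.67  2.76 13.95] dr [0.3 1.3 0.5]
slide cm [-1.89  6.15 13.13] dr [0.3 1.3 0.5]
```

```bash
cat >> h.py <<'E'
def planw(u,l,z,lean,az):  # analyser coords m
    plan(tol(u*f+l*L+z*U),lean,az)
def stw():
    p=r.get_obs()["tcp_pos"];print("u,l,z",np.round([p@f,p@L,p[2]],4))
E
python3 -c "
from h import *
stw();planw(.495,.0245,.24,12,9);planw(.495,.0245,.115,12,9)"
```

```text
u,l,z [0.582  0.0525 0.2369]
slide cm [-1.92 -4.24  7.88] dr [14.3  3.3  1. ]
slide cm [-1.9   6.97 13.42] dr [14.3  3.3  1. ]
```

```bash

python3 -m handwheel '[{"fingers":0,"slide":[-0.5,-1.3,2.5],"dr":[4,1,0.3]},{"fingers":0,"slide":[-1.2,-2.8,5],"dr":[9,2,0.6]},{"fingers":0,"slide":[-1.9,-4.2,7.9],"dr":[14.3,3.3,1]},{"fingers":0,"slide":[-1.9,-4.2,7.9],"dr":[14.3,3.3,1]},{"fingers":0,"slide":[-1.9,0,9.9],"dr":[14.3,3.3,1]},{"fingers":0,"slide":[-1.9,4,12],"dr":[14.3,3.3,1]},{"fingers":0,"slide":[-1.9,7,13.4],"dr":[14.3,3.3,1]},{"fingers":0,"slide":[-1.9,7,13.4],"dr":[14.3,3.3,1]}]'
python3 - <<'E'
from h import *
st();stw();planw(.54,.0245,.13,12,9);planw(.56,.0245,.145,12,9);planw(.582,.0245,.15,12,9)
i,d,W=cloud("side");j,_,_=cloud("wrist")
cv2.imwrite("pics/p2.png",np.hstack([cv2.resize(j,(400,300)),cv2.resize(i[140:284,250:442],(400,300),interpolation=2)])[...,::-1])
E
```

```text
t: 5.1
tcp_pos: [0.4874, 0.0822, 0.1093]
ee_rot: [-1.264, -1.482, 1.21]
contact_force: [0.8, -0.1, 0.6]
gripper_width: -0.005
t5.10 tcp latch [-64.5 -36.7  79.2] F latch [ 1.  -0.2  0. ] w-0.00 q [ 0.02  0.44  2.12  0.08  0.38 -1.78] x.L,y.-lZ [0.999 0.878]
u,l,z [0.4937 0.0248 0.1093]
slide cm [-0.21 -1.11 -4.94] dr [-0.5 -0.   0.1]
slide cm [-0.29 -2.19 -7.2 ] dr [-0.5 -0.   0.1]
slide cm [-0.38 -2.24 -9.46] dr [-0.5 -0.   0.1]
```

View pics/p2.png

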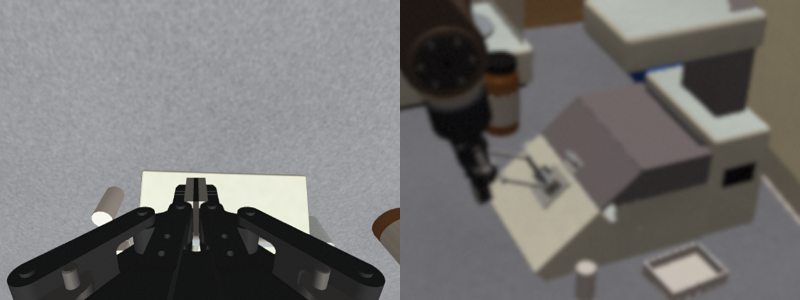

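The side view shows the fingertip at crop (485,195), just in front of the loop, and the lid is shut. I'll push the loop over now.

```bash

python3 -m handwheel '[{"fingers":0,"slide":[-0.1,-0.3,-2],"dr":[0,0,0]},{"fingers":0,"slide":[-0.2,-0.8,-3.5],"dr":[0,0,0]},{"fingers":0,"slide":[-0.2,-1.4,-5],"dr":[0,0,0]},{"fingers":0,"slide":[-0.3,-1.9,-6.5],"dr":[0,0,0]},{"fingers":0,"slide":[-0.3,-2.2,-8],"dr":[0,0,0]},{"fingers":0,"slide":[-0.4,-2.2,-9],"dr":[0,0,0]},{"fingers":0,"slide":[-0.4,-2.2,-9.5],"dr":[0,0,0]},{"fingers":0,"slide":[-0.4,-2.2,-9.5],"dr":[0,0,0]}]'
python3 - <<'E'
from h import *
st();stw()
i,d,W=cloud("side");j,_,_=cloud("scene")
cv2.imwrite("pics/p3.png",np.hstack([cv2.resize(j[190:310,320:480],(400,300),interpolation=2),cv2.resize(i[140:284,250:442],(400,300),interpolation=2)])[...,::-1])
E
```

```text
t: 6.0
tcp_pos: [0.5768, 0.092, 0.1551]
ee_rot: [-1.269, -1.488, 1.206]
contact_force: [0.3, -0.5, 0.1]
gripper_width: 0.0
t6.00 tcp latch [ 33.9 -37.4  56.5] F latch [ 0.2 -0.5 -0. ] w0.00 q [ 0.03  0.46  1.88  0.05  0.6  -1.73] x.L,y.-lZ [0.999 0.882]
u,l,z [0.5836 0.0241 0.1551]
```

View pics/p3.png

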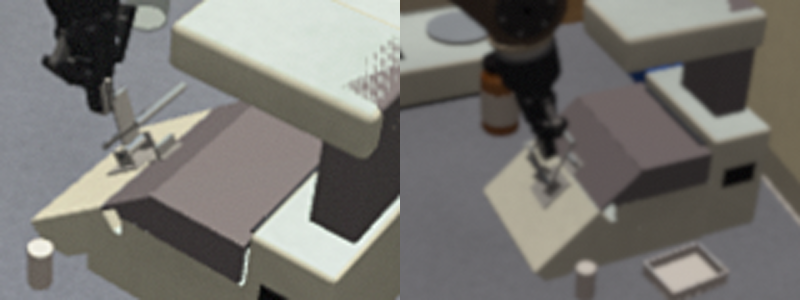

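Hard to tell here whether the bar, at scene crop (105,147)–(185,88), has landed. I'll check in 3D.

```bash
cat > bar.py <<'E'
from h import *
st()
for n in("scene","side"):
    i,d,W=cloud(n);Q=tol(W)
    k=(Q[...,2]>-13)&(Q[...,2]<95)&(abs(Q[...,1])<46)&(Q[...,0]>-90)&(Q[...,0]<110)
    Q=Q[k];print(n,len(Q))
    for lo,hi in((-46,-27),(-27,-14),(-14,14),(14,27),(27,46)):
        e=Q[(Q[:,1]>lo)&(Q[:,1]<=hi)];H,_,_=np.histogram2d(e[:,0],e[:,2],[range(-90,111,10),range(-15,96,10)])
        print(lo,hi,[(int(-85+10*a),int(-10+10*b),int(H[a,b])) for a,b in np.argwhere(H>1)])
E
python3 bar.py
```

```text
t6.10 tcp latch [ 32.8 -37.3  56.6] F latch [-0.5  0.   0.9] w-0.00 q [ 0.03  0.46  1.88  0.05  0.6  -1.73] x.L,y.-lZ [0.999 0.881]
scene 575
-46 -27 [(5, 20, 5), (15, 20, 5), (25, 20, 4), (35, 20, 8), (35, 60, 4), (45, 20, 5), (45, 60, 16), (45, 70, 9), (45, 80, 2), (55, 20, 3), (55, 60, 3), (55, 70, 16), (55, 80, 19), (55, 90, 2), (65, 20, 7), (65, 90, 16), (75, 20, 11), (85, 20, 3)]
-27 -14 [(-15, -10, 3), (-5, -10, 3), (-5, 0, 6), (-5, 10, 2), (5, -10, 8), (5, 0, 12), (5, 20, 6), (15, -10, 5), (15, 0, 5), (15, 20, 2), (25, -10, 2), (45, 80, 2), (65, 90, 4), (75, 20, 11)]
-14 14 [(-5, -10, 4), (5, -10, 5), (5, 0, 18), (5, 10, 12), (5, 20, 8), (15, -10, 2), (15, 0, 6), (15, 10, 3), (15, 20, 23), (15, 30, 25), (15, 40, 26), (15, 50, 11), (15, 60, 2), (25, 40, 3), (25, 50, 16), (25, 60, 9), (45, -10, 20), (45, 0, 9), (55, -10, 5), (55, 0, 7), (65, 90, 2), (75, 20, 22), (75, 30, 2), (85, 20, 3)]
14 27 [(-5, -10, 4), (5, -10, 6), (5, 0, 3), (5, 10, 3), (5, 20, 6), (15, -10, 5), (15, 0, 3), (15, 40, 2), (45, -10, 2), (75, 20, 10)]
27 46 [(5, 20, 7), (15, 20, 4), (25, 20, 7), (35, 20, 7)
[... 392 characters left out ...]
, 10), (-5, 10, 2), (5, -10, 9), (5, 0, 6), (5, 20, 8), (15, -10, 5), (15, 0, 2), (35, -10, 2), (45, 0, 2), (65, 0, 3), (65, 10, 2), (75, 0, 3), (75, 10, 3)]
-14 14 [(-25, -10, 5), (-15, -10, 10), (-5, 0, 5), (5, 0, 6), (5, 20, 14), (5, 30, 4), (15, -10, 8), (15, 40, 6), (15, 50, 8), (15, 60, 6), (25, -10, 4), (25, 60, 5), (35, -10, 7), (45, -10, 5), (45, 0, 11), (55, -10, 3), (65, 0, 4), (65, 10, 4), (75, 0, 4), (75, 10, 4)]
14 27 [(-25, -10, 3), (-15, -10, 4), (-5, 0, 7), (5, -10, 2), (5, 0, 4), (5, 20, 5), (15, -10, 5), (15, 0, 4), (65, 0, 2), (65, 10, 2), (75, 0, 2), (75, 10, 2)]
27 46 [(5, 20, 6), (15, 20, 2), (35, -10, 2), (65, 0, 4), (65, 10, 3), (75, 0, 3), (75, 10, 2), (95, -10, 2)]
```

The loop is past balance and falling onto the lid: the bar was at (75,20), then (70,8), between the two shots. Lift, then recheck.

```bash

python3 -m handwheel '[{"fingers":0,"slide":[0,-2.5,0],"dr":[0,0,0]},{"fingers":0,"slide":[0,-5,0],"dr":[0,0,0]},{"fingers":0,"slide":[1.8,-6,0],"dr":[0,0,0]},{"fingers":0,"slide":[3.7,-6,0],"dr":[0,0,0]},{"fingers":0,"slide":[3.7,-6,0],"dr":[0,0,0]}]'
python3 bar.py
python3 -c "
from h import *
planw(*[(tow([46,0,75])@v) for v in(f,L,U)],12,9);planw(*[(tow([43,0,40])@v) for v in(f,L,U)],12,9)
i,_,_=cloud('wrist');cv2.imwrite('pics/w4.png',i[...,::-1])"
```

```text
t: 6.7
tcp_pos: [0.5578, 0.1278, 0.2136]
ee_rot: [-1.268, -1.488, 1.208]
contact_force: [-0.4, -0.6, -0.0]
gripper_width: -0.004
t6.70 tcp latch [ 60.2   0.4 110.8] F latch [-0.4 -0.5  0.3] w-0.00 q [ 0.1   0.37  1.84  0.02  0.72 -1.64] x.L,y.-lZ [0.999 0.881]
scene 491
-46 -27 [(5, 20, 8), (15, 10, 2), (15, 20, 7), (25, 10, 8), (35, 0, 3), (35, 10, 3), (45, 0, 7), (55, -10, 3), (55, 0, 4), (65, -10, 8), (75, -10, 4)]
-27 -14 [(-25, -10, 2), (-15, -10, 3), (-5, -10, 6), (-5, 0, 7), (5, -10, 10), (5, 0, 5), (5, 20, 7), (15, -10, 4), (65, -10, 6), (75, -10, 5)]
-14 14 [(5, 0, 22), (5, 10, 22), (5, 20, 16), (15, -10, 3), (15, 0, 5), (15, 10, 4), (15, 20, 22), (15, 30, 24), (15, 40, 26), (15, 50, 11), (15, 60, 4), (25, 40, 2), (25, 50, 20), (25, 60, 15), (45, -10, 16), (45, 0, 9), (55, -10, 7), (55, 0, 11), (65, -10, 14), (75, -10, 4)]
14 27 [(-5, -10, 6), (5, -10, 5), (5, 0, 7), (5, 10, 2), (5, 20, 5), (15, -10, 5), (15, 0, 7), (15, 10, 2), (45, -10, 2), (65, -10, 7), (75, -10, 2)]
27 46 [(5, 20, 10), (15, 20, 2), (25, 10, 9), (25, 20, 2), (35, 0, 4), (35, 10, 2), (45, 0, 5), (55, -10, 
[... 270 characters left out ...]
, (-5, 0, 9), (5, -10, 13), (5, 0, 4), (5, 20, 6), (15, -10, 2), (45, 0, 2), (65, -10, 8)]
-14 14 [(-25, -10, 5), (-15, -10, 8), (-5, 0, 5), (5, -10, 2), (5, 0, 5), (5, 20, 14), (5, 30, 6), (15, -10, 5), (15, 40, 6), (15, 50, 9), (15, 60, 5), (25, 60, 3), (35, -10, 5), (45, -10, 8), (45, 0, 12), (55, -10, 3), (65, -10, 16)]
14 27 [(-25, -10, 2), (-15, -10, 4), (-5, -10, 2), (-5, 0, 7), (5, -10, 2), (5, 0, 4), (5, 20, 5), (15, -10, 6), (15, 0, 3), (65, -10, 11)]
27 46 [(-35, -10, 2), (5, 20, 5), (15, 10, 4), (25, 10, 6), (35, 0, 4), (35, 10, 2), (45, 0, 7), (55, -10, 5), (55, 0, 3), (65, -10, 6)]
slide cm [ 0.04  3.77 -0.43] dr [-0.2  0.   0.1]
slide cm [-0.05  7.   -1.82] dr [-0.2  0.   0.1]
```

View pics/w4.png

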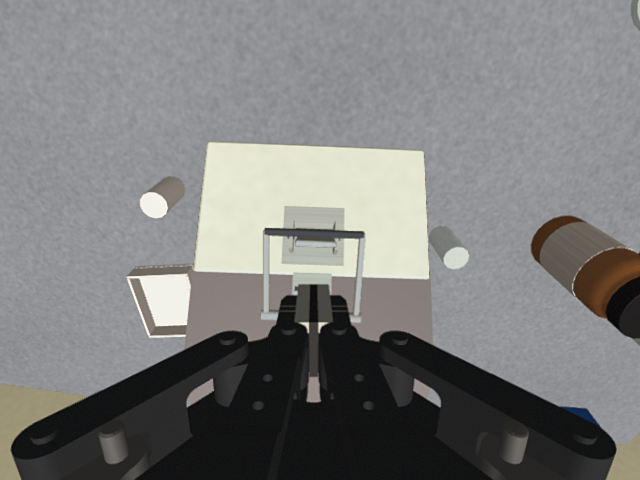

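Wrist view: loop legs at columns 265 and 362, bar at row ~318 behind the keeper (~row 285), fingers centred at 313. The bar measures (68,-10) in the latch frame, so it is hooked past the keeper at X 45–55. I'll lower to the upslope side of the lever.

```bash

python3 -m handwheel '[{"fingers":0,"slide":[0,2,-0.2],"dr":[0,0,0]},{"fingers":0,"slide":[0,3.8,-0.5],"dr":[0,0,0]},{"fingers":0,"slide":[0,5.5,-1.2],"dr":[0,0,0]},{"fingers":0,"slide":[0,7,-1.8],"dr":[0,0,0]},{"fingers":0,"slide":[0,7,-1.8],"dr":[0,0,0]}]'
python3 -c "
from h import *
st()
for p in((31,40),(22,43),(12,45),(3,45),(-5,43),(-13,42),(-20,41.5),(-26,40),(-38,31),(-45,24),(-52,19),(-54,14),(-54,9)): print(p,end=' ');planw(*[(tow([p[0],0,p[1]])@v) for v in(f,L,U)],12,9)"
```

```text
t: 7.35
tcp_pos: [0.5902, 0.131, 0.1464]
ee_rot: [-1.267, -1.484, 1.208]
contact_force: [0.0, 0.1, -0.2]
gripper_width: 0.002
t7.35 tcp latch [42.  -0.2 38.4] F latch [-0.1  0.1 -0.2] w0.00 q [ 0.1   0.5   1.83  0.02  0.61 -1.64] x.L,y.-lZ [0.999 0.88 ]
(31, 40) slide cm [0.06 0.38 1.04] dr [-0.3 -0.   0.1]
(22, 43) slide cm [0.09 0.55 1.98] dr [-0.3 -0.   0.1]
(12, 45) slide cm [0.13 0.85 2.95] dr [-0.3 -0.   0.1]
(3, 45) slide cm [0.16 1.27 3.74] dr [-0.3 -0.   0.1]
(-5, 43) slide cm [0.17 1.83 4.35] dr [-0.3 -0.   0.1]
(-13, 42) slide cm [0.2  2.3  5.01] dr [-0.3 -0.   0.1]
(-20, 41.5) slide cm [0.21 2.67 5.6 ] dr [-0.3 -0.   0.1]
(-26, 40) slide cm [0.23 3.09 6.06] dr [-0.3 -0.   0.1]
(-38, 31) slide cm [0.24 4.45 6.69] dr [-0.3 -0.   0.1]
(-45, 24) slide cm [0.24 5.4  6.97] dr [-0.3 -0.   0.1]
(-52, 19) slide cm [0.25 6.17 7.35] dr [-0.3 -0.   0.1]
(-54, 14) slide cm [0.24 6.71 7.29] dr [-0.3 -0.   0.1]
(-54, 9) slide cm [0.23 7.15 7.05] dr [-0.3 -0.   0.1]
```

```bash

python3 -m handwheel '[{"fingers":0,"slide":[0.1,0.4,1],"dr":[0,0,0]},{"fingers":0,"slide":[0.1,0.55,2],"dr":[0,0,0]},{"fingers":0,"slide":[0.1,0.85,2.9],"dr":[0,0,0]},{"fingers":0,"slide":[0.1,1.3,3.7],"dr":[0,0,0]},{"fingers":0,"slide":[0.2,1.8,4.35],"dr":[0,0,0]},{"fingers":0,"slide":[0.2,2.3,5],"dr":[0,0,0]},{"fingers":0,"slide":[0.2,2.7,5.6],"dr":[0,0,0]},{"fingers":0,"slide":[0.2,3.1,6.05],"dr":[0,0,0]}]'
python3 bar.py; python3 -c "
from h import *
for p in((-26,40),(-38,31),(-45,24),(-52,19),(-54,14),(-54,9)): print(p,end=' ');planw(*[(tow([p[0],0,p[1]])@v) for v in(f,L,U)],12,9)"
```

```text
t: 8.15
tcp_pos: [0.5372, 0.1253, 0.1053]
ee_rot: [-1.269, -1.487, 1.207]
contact_force: [0.9, 0.4, 2.2]
gripper_width: -0.001
t8.15 tcp latch [-25.3   0.3  41.2] F latch [2.1 0.3 1.1] w-0.00 q [ 0.1   0.5   2.    0.03  0.44 -1.65] x.L,y.-lZ [0.999 0.881]
scene 732
-46 -27 [(-15, 10, 3), (-5, 10, 7), (-5, 90, 5), (5, 0, 2), (5, 10, 4), (5, 80, 3), (15, 0, 3), (15, 10, 2), (15, 80, 4), (15, 90, 14), (25, 0, 7), (35, 0, 5), (45, -10, 7), (55, -10, 10), (65, -10, 2)]
-27 -14 [(-25, -10, 3), (-15, 10, 5), (-15, 60, 2), (-5, -10, 6), (-5, 0, 3), (-5, 10, 3), (-5, 20, 3), (-5, 60, 2), (-5, 70, 2), (5, -10, 2), (5, 0, 10), (5, 10, 2), (5, 80, 3), (15, -10, 2), (15, 0, 6), (15, 80, 6), (15, 90, 6), (55, -10, 9)]
-14 14 [(-35, 40, 7), (-35, 50, 4), (-25, 20, 2), (-25, 30, 13), (-25, 40, 15), (-25, 50, 6), (-15, 10, 3), (-15, 20, 22), (-15, 30, 23), (-15, 40, 10), (-15, 50, 15), (-15, 60, 10), (-15, 70, 4), (-5, -10, 4), (-5, 10, 29), (-5, 20, 13), (-5, 50, 13), (-5, 60, 22), (-5, 70, 16), (-5, 90, 7), (5, -10, 3), (5, 0, 21), (5, 10, 9), (5, 60, 2), (5, 70, 14), (5, 80, 22), (5, 90, 4), (15, 
[... 1369 characters left out ...]
, (15, -10, 9), (25, -10, 2), (35, -10, 3), (45, -10, 11), (45, 0, 13), (55, -10, 12)]
14 27 [(-25, -10, 2), (-15, 10, 2), (-15, 20, 2), (-5, 0, 4), (5, -10, 3), (5, 0, 9), (15, -10, 6), (15, 0, 3), (55, -10, 4)]
27 46 [(-15, 10, 7), (-5, 10, 7), (5, 0, 3), (5, 10, 4), (15, 0, 5), (25, 0, 6), (35, -10, 3), (35, 0, 4), (45, -10, 8), (55, -10, 5)]
(-26, 40) slide cm [-0.03  0.11 -0.04] dr [-0.3 -0.   0.1]
(-38, 31) slide cm [-0.02  1.48  0.59] dr [-0.3 -0.   0.1]
(-45, 24) slide cm [-0.02  2.42  0.88] dr [-0.3 -0.   0.1]
(-52, 19) slide cm [-0.01  3.2   1.25] dr [-0.3 -0.   0.1]
(-54, 14) slide cm [-0.01  3.73  1.19] dr [-0.3 -0.   0.1]
(-54, 9) slide cm [-0.03  4.17  0.96] dr [-0.3 -0.   0.1]
```

The bar has been drawn against the keeper (X≈53), with the lever at about 125°. Continuing through the toggle.

```bash

python3 -m handwheel '[{"fingers":0,"slide":[0,0.7,0.3],"dr":[0,0,0]},{"fingers":0,"slide":[0,1.5,0.6],"dr":[0,0,0]},{"fingers":0,"slide":[0,2,0.75],"dr":[0,0,0]},{"fingers":0,"slide":[0,2.4,0.9],"dr":[0,0,0]},{"fingers":0,"slide":[0,2.8,1.1],"dr":[0,0,0]},{"fingers":0,"slide":[0,3.2,1.25],"dr":[0,0,0]},{"fingers":0,"slide":[0,3.7,1.2],"dr":[0,0,0]},{"fingers":0,"slide":[0,3.7,1.2],"dr":[0,0,0]}]'
python3 bar.py|grep -E "^t|^-14 14|scene|side"; python3 -c "
from h import *
for p in((-54,12),(-54,9),(-54,7),(-40,60)): print(p,end=' ');planw(*[(tow([p[0],0,p[1]])@v) for v in(f,L,U)],12,9)"
```

```text
t: 9.05
tcp_pos: [0.5331, 0.1247, 0.0663]
ee_rot: [-1.268, -1.486, 1.208]
contact_force: [-0.3, 0.8, 0.4]
gripper_width: -0.003
t9.05 tcp latch [-53.5   0.2  14. ] F latch [0.1 0.8 0.4] w-0.00 q [ 0.1   0.57  2.03  0.04  0.34 -1.66] x.L,y.-lZ [0.999 0.881]
scene 866
-14 14 [(-65, 10, 2), (-55, 0, 2), (-55, 10, 8), (-55, 20, 4), (-55, 30, 2), (-45, 0, 3), (-45, 10, 17), (-45, 20, 7), (-45, 30, 7), (-45, 40, 6), (-35, 0, 7), (-35, 10, 5), (-35, 20, 14), (-35, 30, 22), (-35, 40, 9), (-35, 60, 4), (-35, 70, 3), (-25, 0, 9), (-25, 10, 2), (-25, 30, 3), (-25, 40, 19), (-25, 50, 15), (-25, 60, 7), (-15, 0, 9), (-15, 50, 11), (-15, 60, 16), (-15, 70, 12), (-5, 0, 2), (-5, 60, 3), (-5, 70, 21), (-5, 80, 17), (-5, 90, 6), (5, -10, 6), (5, 0, 19), (5, 10, 6), (5, 70, 2), (5, 80, 14), (5, 90, 11), (15, -10, 5), (15, 0, 7), (15, 90, 8), (25, -10, 2), (45, -10, 7), (45, 0, 9), (55, -10, 26), (55, 0, 9)]
side 593
-14 14 [(-65, 0, 2), (-65, 10, 2), (-65, 20, 3), (-55, 0, 6), (-55, 10, 10), (-55, 20, 4), (-55, 30, 11), (-55, 40, 5), (-45, 0, 6), (-45, 10, 12), (-45, 20, 5), (-45, 30, 6), (-45, 40, 8), (-45, 50, 4), (-45, 60, 7), (-35, 0, 17), (-35, 10, 7), (-35, 30, 2), (-35, 40, 5), (-35, 60, 2), (-35, 80, 5), (-35, 90, 4), (-25, -10, 2), (-25, 0, 19), (-25, 10, 3), (-25, 70, 2), (-25, 80, 5), (-15, -10, 2), (-15, 0, 20), (-15, 10, 2), (-5, 0, 15), (-5, 10, 3), (5, 0, 8), (5, 10, 9), (15, -10, 8), (25, -10, 2), (35, -10, 3), (45, -10, 13), (45, 0, 11), (55, -10, 13)]
(-54, 12) slide cm [-0.02  0.25 -0.02] dr [-0.2 -0.   0.1]
(-54, 9) slide cm [-0.03  0.51 -0.17] dr [-0.2 -0.   0.1]
(-54, 7) slide cm [-0.03  0.69 -0.26] dr [-0.2 -0.   0.1]
(-40, 60) slide cm [ 0.07 -4.64  1.01] dr [-0.2 -0.   0.1]
```

It snapped over: the force on the tool is about zero. One gentle press home, then lift clear.

```bash

python3 -m handwheel '[{"fingers":0,"slide":[0,0.25,0],"dr":[0,0,0]},{"fingers":0,"slide":[0,0.5,-0.15],"dr":[0,0,0]},{"fingers":0,"slide":[0,0.65,-0.2],"dr":[0,0,0]}]'
python3 -c "
from h import *
st()"
python3 -m handwheel '[{"fingers":0,"slide":[0,-2,0.5],"dr":[0,0,0]},{"fingers":0,"slide":[0,-6,1],"dr":[0,0,0]},{"fingers":0,"slide":[0,-10,2],"dr":[0,0,0]},{"fingers":0,"slide":[2,-14,3],"dr":[0,0,0]},{"fingers":0,"slide":[5,-16,3],"dr":[0,0,0]},{"fingers":0,"slide":[9,-17,3],"dr":[0,0,0]},{"fingers":0,"slide":[11,-17,3],"dr":[0,0,0]},{"fingers":0,"slide":[11,-17,3],"dr":[0,0,0]}]'
python3 bar.py; python3 - <<'E'
from h import *
i,d,W=cloud("side");j,_,W2=cloud("scene");Q=tol(W)
for a in range(40,110,20):
    k=(Q[...,0]>=a)&(Q[...,0]<a+20)&(Q[...,1]>-75)&(Q[...,1]<-50)&(abs(Q[...,2])<40);print("lid",a,np.median(Q[k][:,2]))
for n,im in(("scene",j),("side",i)):
    a=np.load(n+"0.npz")["i"];df=cv2.blur(cv2.absdiff(a,im).max(-1),(3,3))>35
    cs=cv2.connectedComponentsWithStats(df.astype(np.uint8))[2];print(n,[c.tolist() for c in cs[1:] if c[4]>15])
cv2.imwrite("pics/p5.png",np.hstack([cv2.resize(j[190:310,320:480],(400,300),interpolation=2),cv2.resize(i[160:274,270:422],(400,300),interpolation=2)])[...,::-1])
E
```

```text
t: 9.45
tcp_pos: [0.5364, 0.1253, 0.0614]
ee_rot: [-1.268, -1.487, 1.207]
contact_force: [-10.9, -2.5, 25.7]
gripper_width: -0.002
t9.45 tcp latch [-54.1   0.3   8. ] F latch [ 8.  -1.2 26.8] w-0.00 q [ 0.1   0.58  2.03  0.04  0.33 -1.66] x.L,y.-lZ [0.999 0.881]
t: 10.25
tcp_pos: [0.4556, 0.2256, 0.2219]
ee_rot: [-1.267, -1.49, 1.208]
contact_force: [-0.6, -0.3, -1.4]
gripper_width: 0.001
t10.25 tcp latch [ -3.4 109.4 175.1] F latch [-1.3 -0.2 -0.6] w0.00 q [ 0.35  0.27  1.97 -0.06  0.69 -1.34] x.L,y.-lZ [0.999 0.882]
scene 366
-46 -27 [(-25, 0, 2), (-15, 0, 5), (-5, 0, 6), (5, -10, 3), (5, 0, 4), (15, -10, 3), (15, 0, 2), (25, -10, 5), (35, -10, 6), (45, -10, 5), (55, -10, 11)]
-27 -14 [(-15, -10, 2), (-15, 0, 11), (-5, -10, 4), (-5, 0, 6), (5, -10, 5), (5, 0, 9), (15, -10, 3), (15, 0, 7), (15, 10, 2), (55, -10, 9)]
-14 14 [(-65, 10, 2), (-55, 10, 10), (-45, 0, 2), (-45, 10, 9), (-35, 10, 9), (-25, 0, 7), (-25, 10, 5), (-15, 0, 11), (-15, 10, 2), (-5, -10, 4), (-5, 0, 2), (5, -10, 4), (5, 0, 19), (5, 10, 6), (15, -10, 3), (15, 0, 9), (25, -10, 6), (45, -10, 8), (45, 0, 6), (55, -10,
[... 1254 characters left out ...]
49461050985
lid 80 -17.00056694331491
lid 100 -20.04988222766232
scene [[168, 0, 209, 185, 13872], [320, 0, 92, 90, 3256], [335, 54, 13, 8, 48], [365, 66, 6, 12, 53], [201, 149, 9, 9, 46], [161, 150, 34, 34, 451], [374, 233, 30, 23, 244], [373, 235, 6, 4, 17], [358, 242, 53, 58, 805], [411, 290, 8, 14, 70]]
side [[0, 0, 30, 244, 4584], [130, 0, 141, 116, 5146], [40, 10, 61, 214, 10767], [100, 17, 39, 48, 1103], [139, 46, 29, 52, 894], [147, 100, 23, 17, 293], [238, 118, 33, 58, 955], [154, 120, 6, 10, 39], [322, 208, 70, 33, 475], [308, 214, 7, 7, 27], [352, 214, 38, 17, 198], [34, 227, 5, 7, 25], [113, 233, 32, 54, 1116], [305, 234, 8, 7, 29], [4, 243, 51, 46, 1152], [66, 295, 55, 19, 283]]
```

View pics/p5.png

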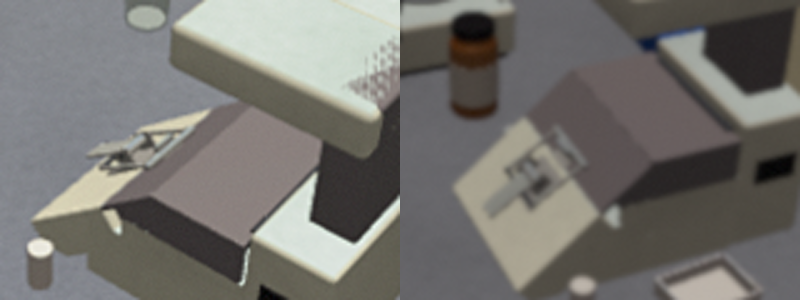

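The picture shows the lever flat down the slope and the loop stretched over the keeper, with the lid flush. The bystanders show no change, and the arm is clear. Handing in.

```bash
python3 -c "
from h import *
print(hand_in())"
```

```text
the job is handed in; nothing more can be done
None
```

The lid is shut, the loop's crossbar is behind the keeper, and the lever is snapped home past its toggle point. I handed the job in at about 10.5 s, with the arm clear and touching nothing.

**How it was done:** I worked with the fingers shut throughout. I pressed the lid shut at the bare spot and pushed the loop over by one leg until it fell behind the keeper. Then I pushed the lever through its toggle, pressed it once against its stop (about 28 N at the tip) and lifted off.

**Last checks:**
- **Lid:** it lies flush with the panel plane, about -17 mm in the latch frame, where the panel reads -16.5 mm.
- **Crossbar:** it sits behind the keeper at about X 50–55 mm, Z -10 mm, against a nominal seat of 50 mm and -12 mm.
- **Lever:** it lies down the slope with the top of its end at about Z +8 to +10 mm, as expected when closed.
- **Bystanders:** comparing the pictures from before and after, I saw no change at any of the things on the bench.

**One doubt:** early on, during the first swing at about 0.9 s, joint 4 read -1.135 rad, right at its stated limit of -1.13. That could count as having passed its range. I backed away at once and it stayed well inside afterwards.

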